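Return the brass masses and tally them

ROBOT

A 6-joint arm with a two-finger parallel gripper is mounted at the origin on the work surface. World frame = base frame: x ahead of the robot, y to its left, z up, the work surface at z = 0. Lengths are in m, angles in degrees, forces in N, time in s.
With the tool pointing down it reaches from about 0.3 to 0.775 m from the base axis. Payload 14.6 kg.
Tool frame: the origin (TCP) lies at the very end of the fingers, on their centre line; the grasp point (between the pads) lies robot.tcp_to_grasp behind it (robot.tcp_to_grasp is the distance from the TCP to the grasp point, in m); z points along the fingers, y is the line along which they close (so a half turn about z gives the same grasp; the last joint's range is limited). The gripper opens to 85 mm and grips with 20 to 120 N. Pads are 22 mm wide; open, the fingers measure 114 mm over their backs; the gripper's body (76 mm by 85 mm) begins 54 mm behind the grasp point. The pads swing forward as they close: fully open they stand 13 mm farther back than shut.
Start: joints at [65.798, 17.183, 87.147, -0, 75.671, -3.816], TCP at [0.192, 0.516, 0.231] pointing down, gripper open.
Joint ranges: [-173.82, 173.82], [-45.26, 126.66], [13.44, 144.39], [-59.66, 239.66], [0, 175.72], [-146.38, 146.38]. Speed limits (degrees/s): [127.2, 127.2, 147.25, 180, 180, 180].

INTERFACE

Orientations are given as a 3x3 rotation matrix whose columns are the frame's x, y, z axes.
In Python, from station import robot, cams gives the robot as it stands.
- The arm moves only by the tool step_arm, never from a script. Its argument "increments" is a list that holds one entry, the list of rows, each a list of 5 numbers: the shift along the tool's x, y, z in units of 25 mm (1.0 is 25 mm), then the turn about the tool's z in degrees, then the opening, from 0 (shut) to 1 (fully open). A call has 1 to 20 rows; each row shifts and turns the commanded pose from where the row before left it, along the tool's axes as they then stand; what a row does not reach is not made up. A row lasts 1/8 s, in which the tool goes at most 62.5 mm and 10.7 degrees, less where a joint would pass 70% of its speed; a pose out of reach is approached as far as the arm can. A call is refused whole if a number of a shift passes 1 or a number of a turn 10.7, either way. A call with a gripper value outside its range is refused whole. The fingers move at their own pace and stop on an object; "squeeze" is the grip in N (left out, the last holds). Time passes only in rows, so rows that do not move let the fingers close. It gives the time, the measured TCP pose, the force, the opening and the grip force at its end, in the units of the state.
- robot.observe(): the state, without advancing time (a new reading comes with each control period).
- cams.get_image(name): name is "side" or "top"; returns a dict with "pixels" (480x640x3 uint8, red, green, blue), "range_z" (480x640 float32, m along the optical axis (not along the pixel's ray), 0 where there is no reading), "fx", "fy", "cx", "cy" (pixels), "world_from_camera" (4x4, takes a point from camera to world coordinates). Camera axes: x right, y up, looking along -z (the intrinsics and any distortion apply to the point x, -y, -z); pixel columns grow to the right and rows downward; lengths in m; the calibration is good to about 2 mm. A picture is of the moment at which its call begins.
- robot.hand_in(): hands the job in; it is judged then, once.
Trained networks look in the newest picture that a camera, given by its name, has taken for a name from the list of things; names that differ only in an ending like _2 or _b are one class to them, and where a whole thing is asked for, a point or a joint stands for the part that bears it (a point fixed in the world has none). Each returns a list of dicts, best first, with "conf" (0 to 1); they miss things now and then, are a little off and sometimes report something else, mostly with a low value. They report only what shows in the picture. A call takes as long as a camera call. They do not tell look-alikes from the thing itself.
- cams.search_frame(thing, camera): "uv" ([column, row] in pixels, amid what is visible of it).
- cams.outline_of(thing, camera): "region" (480x640 bool, what is visible of it) and "uv" ([column, row] in pixels, amid what is visible of it).
- cams.spot_point(thing, camera): "uv" ([column, row] in pixels: a listed point, or the origin of a listed thing).
The state is a dict: "time": time; "q": joint angles; "joint_vel": joint speeds; "joint_efforts": joint torques, N m; "ee_pos": TCP position; "orientation": TCP orientation; "contact_force": force on the tool from outside, world axes, zero at the start; "torque": the same for the moment, N m; "gripper_width": finger opening in m; "grasp_force": force on a finger pad.
Only numpy, scipy, OpenCV 4.12 (cv2) and the standard library are available. Lean on these libraries where they do the work, as an engineer would, in place of code of your own. Each camera call takes 0.05 s, during which the arm holds its last target. There are 200 camera calls.

TASK

Put every brass mass that lies on the bench flat and fully home in the tray nest of its own shape. Once they are all in, free the counter's lock lever and give the counting lever one full stroke, to its stop and back, for each mass returned, no more and no fewer. Then throw the lock lever back into the notch marked by the brass stud, leaving the masses in their nests and the dish, tongs and plumb bob where they are.

Things in the scene. Friction and masses are not known exactly. Their poses are not given: they have to be found in the camera images.
- round_mid (a point): Centre (half-way up) of the round brass mass: a plain disc of diameter 60 mm, 30 mm tall, about 0.75 kg, lying flat on the bench so that this point is 15 mm up; z up, x along its longer side. None if this mass is absent in this run.
- nest_round (a point): Where the centre of the round mass is when it lies home in its own nest in the tray (23 mm above the bench); axes as the tray's, x along the nest's longer side. The nest is a pocket of the mass's outline, 2 mm wider on every side, 10 mm deep, bevelled at the mouth.
- square_mid (a point): Centre (half-way up) of the square brass mass: a plain square block 54 x 54 mm, 30 mm tall, about 0.75 kg, lying flat on the bench so that this point is 15 mm up; z up, x along its longer side. None if this mass is absent in this run.
- nest_square (a point): Where the centre of the square mass is when it lies home in its own nest in the tray (23 mm above the bench); axes as the tray's, x along the nest's longer side. The nest is a pocket of the mass's outline, 2 mm wider on every side, 10 mm deep, bevelled at the mouth.
- oblong_mid (a point): Centre (half-way up) of the oblong brass mass: a plain oblong block 72 (x) x 44 (y) mm, 30 mm tall, about 0.75 kg, lying flat on the bench so that this point is 15 mm up; z up, x along its longer side. None if this mass is absent in this run.
- nest_oblong (a point): Where the centre of the oblong mass is when it lies home in its own nest in the tray (23 mm above the bench); axes as the tray's, x along the nest's longer side. The nest is a pocket of the mass's outline, 2 mm wider on every side, 10 mm deep, bevelled at the mouth.
- bar_mid (a point): Centre (half-way up) of the bar brass mass: a plain narrow bar of square section, so that any of its four long faces may be down, 104 (x) x 30 (y) mm, 30 mm tall, about 0.75 kg, lying flat on the bench so that this point is 15 mm up; z up, x along its length (z may point sideways after a fall). None if this mass is absent in this run.
- nest_bar (a point): Where the centre of the bar mass is when it lies home in its own nest in the tray (23 mm above the bench); axes as the tray's, x along the nest's longer side. The nest is a pocket of the mass's outline, 2 mm wider on every side, 10 mm deep, bevelled at the mouth.
- tray: Fixed wooden tray board, 250 (x) x 190 (y) x 18 mm high, with four pockets (round, square, oblong, narrow bar), 10 mm deep, their floors 8 mm above the bench. Origin: centre of the underside; x along its longer side, z up. A mass that is home stands 20 mm proud of the board.
- counter: Fixed cast-iron ratchet counter, foot 210 (x) x 160 (y) mm, top 35 mm above the bench, under a round clear cover (top at 66 mm, 106 mm across) with the dial. Origin: on the bench under the dial's axis; z up, -x is the side of the counting lever's wooden knob.
- lever_pivot (a point): Vertical axis of the counting lever and of the dial (centre of the round cover), at the height to grip the knob (75 mm).
- lever_knob (a point): Upright walnut knob of the counting lever, a post 22 mm across from 41 to 86 mm above the bench, 120 mm from lever_pivot on a level arm; this point is 11 mm below its top, on its axis. It moves with the lever.
- lever (a joint): Counting lever, rad: 0 at rest; grows as the knob swings clockwise seen from above, to its stop at 0.733. A spring brings it back (about 1 to 3 N at the knob). A swing to the stop and back to rest turns the dial on by one division; the dial moves mostly over the later part (from about 0.2 rad on) and holds there while the lever returns. A swing short of 0.55 rad does not count as one.
- dial (a joint): Dial under the clear cover, rad: 0 at the start (pointer at the long mark, on the lever's side of the cover), grows clockwise from above by 0.524 (one of twelve marks) for each full stroke. It cannot be turned by hand nor back.
- dial_tip (a point): Tip of the dial's black pointer, 40 mm from the axis.
- lock_pivot (a point): Vertical axis of the lock lever, at the height to grip its knob (75 mm).
- lock_knob (a point): Upright black knob of the lock lever, a post 20 mm across from 41 to 76 mm above the bench, 75 mm from lock_pivot on a level arm; this point is 11 mm below its top, on its axis. It moves with the lever.
- lock (a joint): Lock lever, rad: 0 in its locked notch (marked by a brass stud standing beside it on the counter's top; its tongue then bars the counting lever), 0.70 in its free notch, reached by swinging the knob clockwise seen from above (towards the counting lever's knob). A detent between them takes about 2 N at the knob and pushes it on into the nearer notch. It can be locked only while the counting lever is at rest.
- dish: Bystander: loose grey enamel dish, 124 mm across, 28 mm high; origin under its centre.
- tongs: Bystander: loose tongs with walnut grip, 180 mm long (x), 14 mm high; origin under the centre.
- plumb_bob: Bystander: nickel-plated plumb bob in a loose wooden stand, 75 x 75 mm foot, 105 mm high; origin under the centre.
There are look-alikes about, which are no part of the job. What is shaped like the part that bears oblong_mid but black, green or grey is not meant.

How it is judged:
By the outcome, as a careful person would: the job done as asked, in the order asked, and still so for the second after the job is handed in, with the robot touching nothing.
Of mass_round, mass_square, mass_oblong, mass_bar only 3 to 4 are there at a start; the rules pass over those that are not, and their reading is None.
At some moment in a run one of mass_round, mass_square, mass_oblong, mass_bar may be knocked a few centimetres aside while the robot is not near it.
Once in a run the grip may slacken for a moment while it holds something.
It also fails if it takes over 210 s, if anything falls off the work surface, if the arm or the gripper's body presses on something with over 40 N, if the wrist force passes 120 N, or if a joint passes its speed limit or range.

## Working session

There is one attempt and no reset: what is moved stays moved. The work goes in short steps, Python scripts to look and compute and a tool call to move; the robot and the scene stay as the last step left them, time stands still between calls to the robot, and variables do not carry over. Pictures are saved under pics/ and viewed, at most 14 in all, crops included, and the job is handed in when it is done.

Besides the shell and the picture viewer there is one more tool, called after "Request:" as name(argument=value, ...) on one line, values as JSON. step_arm: Moves the arm, as the interface text tells. Its arguments: {"type":"object","properties":{"increments":{"type":"array"},"squeeze":{"type":"number"}},"required":["increments"]}

```bash
mkdir -p pics; ls
cat > h.py <<'E'
import numpy as np, cv2
from station import robot, cams
def ray(im,uv):
    u,v=uv; d=np.array([(u-im['cx'])/im['fx'],-(v-im['cy'])/im['fy'],-1.0])
    T=im['world_from_camera']; return T[:3,3],T[:3,:3]@d
def at_z(im,uv,z):
    o,d=ray(im,uv); return o+d*(z-o[2])/d[2]
def cloud(im):
    v,u=np.mgrid[:480,:640]; r=im['range_z']
    p=np.stack([(u-im['cx'])/im['fx']*r,-(v-im['cy'])/im['fy']*r,-r],-1)
    T=im['world_from_camera']; return p@T[:3,:3].T+T[:3,3]
E
python3 - <<'E'
from h import *
s=robot.observe(); print(s, robot.tcp_to_grasp)
for c in('top','side'):
    im=cams.get_image(c); cv2.imwrite(f'pics/{c}0.png',im['pixels'][:,:,::-1])
    print(c,im['fx'],im['world_from_camera'].round(3).tolist(),[k for k in im])
    for n in 'round_mid square_mid oblong_mid bar_mid nest_round nest_square nest_oblong nest_bar lever_pivot lever_knob lock_pivot lock_knob dial_tip dish tongs plumb_bob tray counter'.split():
        r=cams.spot_point(n,c)
        z={'n':.023,'l':.075,'r':.015,'s':.015,'o':.015,'b':.015}.get(n[0],0)
        if n=='lock_knob': z=.065
        if n=='dial_tip':z=.06
        print(n,[(round(a['conf'],2),np.round(a['uv']).tolist(),at_z(im,a['uv'],z)[:2].round(4).tolist()) for a in r[:3]])
E
```

```text
pics
{'time': 0.0, 'q': array([ 6.57999496e+01,  1.72157887e+01,  8.71830888e+01, -9.00354914e-04,
        7.56708509e+01, -3.81502975e+00]), 'joint_vel': array([ 0.03150052, -0.03089884, -0.00500354,  0.05921083,  0.10181771,
        0.02580684]), 'joint_efforts': array([-1.04570272e-04, -5.43513358e+01, -3.61775708e+01, -1.29005225e-04,
        4.21789373e-03, -1.12879835e-05]), 'ee_pos': array([0.19147354, 0.51532272, 0.2306992 ]), 'orientation': array([[-9.37374430e-01,  3.48323044e-01, -4.84985414e-04],
       [ 3.48323375e-01,  9.37373768e-01, -1.11628070e-03],
       [ 6.57863130e-05, -1.21530474e-03, -9.99999259e-01]]), 'contact_force': array([-0.3897675 , -0.29362103,  0.25217894]), 'torque': array([ 0.02857063, -0.02803867, -0.03416861]), 'grasp_force': 0.0, 'gripper_width': 0.08519835325801646} 0.0187
top 600.1696300363811 [[-0.015, 0.993, -0.12, 0.426], [-1.0, -0.016, -0.01, -0.018], [-0.012, 0.12, 0.993, 1.173], [0.0, 0.0, 0.0, 1.0]] ['pixels', 'range_z', 'fx', 'fy', 'cx', 'cy', 'world_from_camera']
round_mid []
square_mid [(0.61, [333.0, 229.0], [0.5823, -0.0404])]
oblo
[... 2048 characters left out ...]
1.0, 214.0], [0.4857, 0.1973])]
lever_knob [(0.96, [210.0, 220.0], [0.4261, 0.2252]), (0.54, [433.0, 318.0], [0.555, -0.2546])]
lock_pivot [(0.63, [274.0, 178.0], [0.6128, 0.2449])]
lock_knob [(0.93, [303.0, 184.0], [0.6529, 0.1914]), (0.16, [274.0, 176.0], [0.6253, 0.2642])]
dial_tip [(0.47, [223.0, 204.0], [0.4867, 0.2691]), (0.22, [304.0, 186.0], [0.6542, 0.191])]
dish [(0.9, [391.0, 220.0], [0.759, 0.0175])]
tongs [(0.63, [473.0, 260.0], [0.7847, -0.1873])]
plumb_bob [(0.79, [316.0, 172.0], [0.7645, 0.2752])]
tray [(0.95, [429.0, 365.0], [0.5212, -0.283])]
counter [(0.92, [241.0, 211.0], [0.5365, 0.2831]), (0.32, [316.0, 171.0], [0.7686, 0.279]), (0.31, [267.0, 270.0], [0.4617, 0.0912])]
```

View pics/top0.png

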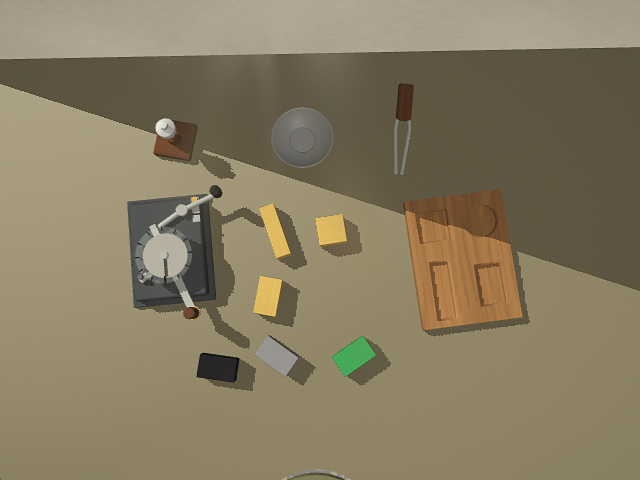

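View pics/side0.png

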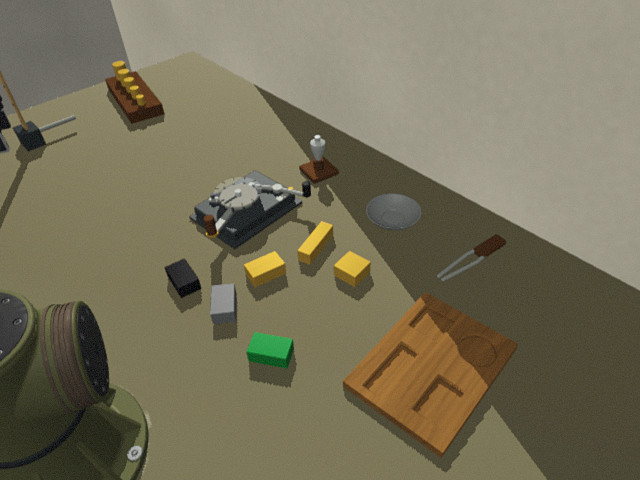

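The top view shows three brass masses: bar (275,231), square (332,229) and oblong (268,296). There is no round mass. The blocks shaped like the oblong are brass (268,296), black (218,367), grey (277,356) and green (354,356). Only the brass one fits. Next I confirm it in a crop and measure.

```bash
cat >> h.py <<'E'
def brass(im,P):
    hsv=cv2.cvtColor(im['pixels'],cv2.COLOR_RGB2HSV)
    return (cv2.inRange(hsv,(17,120,120),(32,255,255))>0)
def masses(c='top',zlo=.024,zhi=.05,box=(.25,.75,-.45,.16)):
    im=cams.get_image(c); P=cloud(im)
    m=brass(im,P)&(P[...,2]>zlo)&(P[...,2]<zhi)&(P[...,0]>box[0])&(P[...,0]<box[1])&(P[...,1]<box[3])&(P[...,1]>box[2])
    n,l,st,ce=cv2.connectedComponentsWithStats(m.astype(np.uint8))
    out=[]
    for i in range(1,n):
        if st[i,4]<150: continue
        q=P[l==i]; (cx,cy),(w,h),a=cv2.minAreaRect((q[:,:2]*1000).astype(np.float32))
        if w<h: w,h,a=h,w,a+90
        out.append((np.round([cx/1000,cy/1000],4).tolist(),round(w,1),round(h,1),round((a+90)%180-90,1),np.median(q[:,2]).round(4),ce[i].round().tolist()))
    return im,P,out
E
python3 - <<'E'
from h import *
for c in('top','side'):
    im,P,o=masses(c); print(c); [print(x) for x in o]
    x=P[...,0];y=P[...,1];z=P[...,2]
    print('bench z',np.median(z[(x>.35)&(x<.45)&(y>-.1)&(y<0)]))
    if c=='top':
        crop=im['pixels'][170:400,190:390]; cv2.imwrite('pics/crop.png',cv2.resize(crop[:,:,::-1],(696,600) if 0 else (520,598)))
    t=(x>.38)&(x<.68)&(y>-.42)&(y<-.15)
    b=t&(z>.0145)&(z<.025); r=cv2.minAreaRect((P[b][:,:2]*1000).astype(np.float32)); print('tray',r,np.median(z[b]))
    n,l,st,ce=cv2.connectedComponentsWithStats((cv2.erode((t&(z>.003)&(z<.0125)).astype(np.uint8),np.ones((2,2)))))
    for i in range(1,n):
        if st[i,4]>80:
            q=P[l==i]; print('pocket',cv2.minAreaRect((q[:,:2]*1000).astype(np.float32)),np.median(q[:,2]),st[i,4])
    # knobs: high points of counter
    for nm,lo,hi in(('walnut',.08,.092),('lock',.07,.08)):
        k=(z>lo)&(z<hi)&(x>.35)&(x<.72)&(y>.14)&(y<.36)
        n,l,st,ce=cv2.connectedComponentsWithStats(k.astype(np.uint8))
        for i in range(1,n):
            if st[i,4]>8: q=P[l==i]; print(nm,((q.min(0)+q.max(0))/2).round(4),q.mean(0).round(4),st[i,4])
E
```

```text
top
([0.5797, 0.072], 103.7, 29.5, 18.5, np.float64(0.0294), [275.0, 231.0])
([0.5799, -0.0364], 54.1, 53.4, 8.2, np.float64(0.0295), [331.0, 229.0])
([0.4547, 0.0863], 72.0, 44.1, -11.4, np.float64(0.0297), [267.0, 296.0])
bench z 0.0015938125662599
tray ((521.2396850585938, -288.78173828125), (250.11883544921875, 191.44854736328125), 6.6323041915893555) 0.01759554649582251
pocket ((595.7000732421875, -328.4400634765625), (58.64095687866211, 60.75657272338867), 56.6273307800293) 0.0076106223414063034 647
pocket ((585.2921142578125, -236.74424743652344), (55.92276382446289, 56.67424774169922), 6.577943325042725) 0.007451363050704485 694
pocket ((460.35211181640625, -251.54513549804688), (108.40972137451172, 31.946989059448242), 6.943689823150635) 0.0075498560228145495 788
pocket ((470.8390197753906, -343.3165588378906), (73.96922302246094, 45.511634826660156), 7.245847702026367) 0.007580662290475271 778
walnut [0.4254 0.2234 0.0853] [0.4251 0.223  0.0852] 114
lock [0.652  0.1802 0.0749] [0.6516 0.1799 0.0752] 86
side
([0.5786, 0.0713], 105.1, 31.2, 18.0, np.float64(0.0304), [315.0, 2
[... 315 characters left out ...]
cket ((587.800048828125, -233.51925659179688), (55.538089752197266, 56.32673263549805), 7.30383825302124) 0.008297334888527796 681
pocket ((597.9874267578125, -325.61187744140625), (59.308189392089844, 59.20433807373047), 73.43333435058594) 0.008411830539971632 781
pocket ((462.9402160644531, -248.02456665039062), (105.3854751586914, 31.866222381591797), 6.492258071899414) 0.008438070211493842 958
pocket ((473.43328857421875, -339.5169677734375), (74.03292846679688, 46.547035217285156), 6.706546783447266) 0.008340575876815304 1132
walnut [0.4226 0.2238 0.0845] [0.4228 0.222  0.0855] 74
lock [0.6509 0.1811 0.074 ] [0.6488 0.1793 0.0751] 47
lock [0.4226 0.2198 0.0749] [0.4207 0.217  0.0749] 45
```

View pics/crop.png

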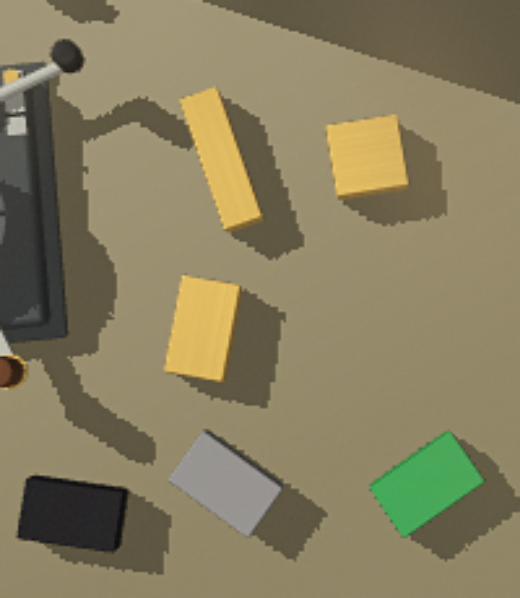

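```bash
cat > plan.py <<'E'
import sys; from h import *
# plan.py x y z psi(deg of tool y): shift in tool axes (units of 25 mm) AFTER the turn
x,y,z,psi=map(float,sys.argv[1:5]); s=robot.observe(); R=s['orientation']
p0=np.degrees(np.arctan2(R[1,1],R[0,1])); turn=p0-psi; a=np.radians(psi)
d=np.array([x,y,z])-s['ee_pos']
print('t',s['time'],'at',s['ee_pos'].round(4),'psi',p0.round(2),'w',round(s['gripper_width'],4),'F',s['contact_force'].round(1),'g',s['grasp_force'])
print('turn',turn.round(2),'shift',(np.array([-np.sin(a)*d[0]+np.cos(a)*d[1],np.cos(a)*d[0]+np.sin(a)*d[1],-d[2]])/.025).round(3),'q6',s['q'][5].round(1))
E
python3 plan.py .5797 -.0364 .08 98.2
```

```text
t 2.0 at [0.1916 0.5155 0.2313] psi 69.61 w 0.0853 F [ 0.4 -0.9  0.6] g 0.0
turn -28.59 shift [-12.217 -24.066   6.051] q6 -3.8
```

Request:
step_arm(increments=[[[0, 0, 0, -9.53, 1], [0, 0, 0, -9.53, 1], [0, 0, 0, -9.53, 1], [-0.5, -1, 0, 0, 1], [-0.5, -1, 0, 0, 1], [-0.5, -1, 0, 0, 1], [-0.5, -1, 0, 0, 1], [-0.5, -1, 0, 0, 1], [-0.5, -1, 0, 0, 1], [-0.5, -1, 0, 0, 1], [-0.5, -1, 0, 0, 1], [-0.5, -1, 0, 0, 1], [-0.5, -1, 0, 0, 1], [-0.5, -1, 0, 0, 1], [-0.5, -1, 0, 0, 1], [-0.5, -1, 0, 0, 1], [-0.5, -1, 0, 0, 1], [-0.5, -1, 0, 0, 1], [-0.5, -1, 0, 0, 1], [-0.5, -1, 0, 0, 1]]], squeeze=60)

```text
time: 4.5
ee_pos: [0.4631, 0.1244, 0.2314]
orientation: [[-0.99, -0.143, 0.0], [-0.143, 0.99, 0.0], [-0.0, 0.0, -1.0]]
contact_force: [0.0, 0.6, -0.4]
gripper_width: 0.0856
grasp_force: 0.0
```

Request:
step_arm(increments=[[[-0.5, -1, 0.5, 0, 1], [-0.5, -1, 0.5, 0, 1], [-0.5, -1, 0.5, 0, 1], [-0.5, -1, 0.8, 0, 1], [-0.5, -1, 0.8, 0, 1], [-0.5, -1, 0.8, 0, 1], [-0.5, -1, 0.8, 0, 1], [-0.217, -0.066, 0.8, 0, 1], [0, 0, 0.5, 0, 1], [0, 0, 0, 0, 1], [0, 0, 0, 0, 1]]])

```text
time: 5.88
ee_pos: [0.5799, -0.0359, 0.0821]
orientation: [[-0.99, -0.143, 0.001], [-0.143, 0.99, -0.0], [-0.001, -0.0, -1.0]]
contact_force: [0.1, 0.3, 1.0]
gripper_width: 0.0855
grasp_force: 0.0
```

```bash
python3 -c "
from h import *
im,P,o=masses(); [print(x) for x in o]
im,P,o=masses('side'); print('side');[print(x) for x in o]"; python3 plan.py .5797 -.0364 .009 98.2
```

```text
([0.5803, 0.072], 103.6, 29.3, 18.7, np.float64(0.0295), [274.0, 229.0])
([0.4569, 0.0946], 74.0, 33.2, -18.6, np.float64(0.0299), [264.0, 294.0])
side
([0.5792, 0.0719], 106.7, 30.9, 18.8, np.float64(0.0304), [314.0, 239.0])
([0.4531, 0.086], 72.5, 46.3, -11.7, np.float64(0.0304), [264.0, 264.0])
([0.579, -0.0378], 56.9, 54.8, 10.0, np.float64(0.0302), [352.0, 264.0])
t 5.975 at [ 0.58   -0.0361  0.0822] psi 98.23 w 0.0853 F [ 0.5 -0.3 -0.1] g 0.0
turn 0.03 shift [ 0.014 -0.011  2.929] q6 -105.4
```

Request:
step_arm(increments=[[[0, 0, 0.8, 0, 1], [0, 0, 0.8, 0, 1], [0, 0, 0.8, 0, 1], [0, 0, 0.5, 0, 1], [0, 0, 0, 0, 1], [0, 0, 0, 0, 0.3], [0, 0, 0, 0, 0.3], [0, 0, 0, 0, 0.3], [0, 0, 0, 0, 0.3], [0, 0, 0, 0, 0.3], [0, 0, 0, 0, 0.3]]], squeeze=80)

```text
time: 7.35
ee_pos: [0.5805, -0.0366, 0.0101]
orientation: [[-0.99, -0.143, 0.002], [-0.143, 0.99, -0.0], [-0.002, -0.001, -1.0]]
contact_force: [-1.3, -0.7, 6.8]
gripper_width: 0.0521
grasp_force: 86.0
```

```bash
python3 plan.py .5845 -.2356 .035 96.6
```

```text
t 7.35 at [ 0.5805 -0.0366  0.0101] psi 98.2 w 0.0521 F [-1.3 -0.7  6.8] g 85.98450422286987
turn 1.6 shift [ 0.755 -7.928 -0.994] q6 -105.4
```

Request:
step_arm(increments=[[[0, 0, -0.6, 0, 0.3], [0, 0, -0.5, 1.6, 0.3], [0.08, -0.8, 0, 0, 0.3], [0.08, -0.8, 0, 0, 0.3], [0.08, -0.8, 0, 0, 0.3], [0.08, -0.8, 0, 0, 0.3], [0.08, -0.8, 0, 0, 0.3], [0.08, -0.8, 0, 0, 0.3], [0.08, -0.8, 0, 0, 0.3], [0.08, -0.8, 0, 0, 0.3], [0.08, -0.8, 0, 0, 0.3], [0.03, -0.73, 0, 0, 0.3], [0, 0, 0, 0, 0.3], [0, 0, 0, 0, 0.3]]])

```text
time: 9.1
ee_pos: [0.5839, -0.2353, 0.0361]
orientation: [[-0.993, -0.115, -0.0], [-0.115, 0.993, 0.0], [0.0, 0.0, -1.0]]
contact_force: [-0.2, -0.1, -6.2]
gripper_width: 0.0521
grasp_force: 86.5
```

```bash
python3 -c "
from h import *
for c in('top','side'):
  im,P,o=masses(c,.03,.08); [print(x) for x in o]"; python3 plan.py .5853 -.2356 .018 96.6
```

```text
([0.4545, 0.0806], 68.1, 40.2, -45.9, np.float64(0.0314), [269.0, 296.0])
([0.5784, 0.071], 103.3, 30.0, 18.0, np.float64(0.0311), [314.0, 237.0])
([0.4529, 0.0852], 72.0, 43.6, -12.0, np.float64(0.0312), [264.0, 264.0])
([0.5818, -0.2343], 56.8, 54.5, 7.5, np.float64(0.0556), [429.0, 314.0])
t 9.2 at [ 0.584  -0.235   0.0362] psi 96.64 w 0.0523 F [ 0.1  0.9 -7.7] g 86.53271555900574
turn 0.04 shift [-0.05  -0.032  0.729] q6 -121.9
```

Request:
step_arm(increments=[[[-0.05, -0.03, 0, 0, 0.3], [0, 0, 0.2, 0, 0.3], [0, 0, 0.2, 0, 0.3], [0, 0, 0.2, 0, 0.3], [0, 0, 0.1, 0, 0.3], [0, 0, 0, 0, 0.3], [0, 0, 0, 0, 0.3]]])

```text
time: 10.07
ee_pos: [0.5853, -0.2361, 0.0189]
orientation: [[-0.993, -0.115, 0.0], [-0.115, 0.993, -0.0], [-0.0, -0.0, -1.0]]
contact_force: [0.3, -0.3, -7.9]
gripper_width: 0.0521
grasp_force: 86.5
```

Request:
step_arm(increments=[[[0, 0, 0.04, 0, 0.3], [0, 0, 0, 0, 0.3], [0, 0, 0, 0, 0.8], [0, 0, 0, 0, 0.8], [0, 0, 0, 0, 0.8], [0, 0, -0.8, 0, 0.8], [0, 0, -1, 0, 0.8], [0, 0, -1, 0, 1], [0, 0, 0, 0, 1]]])

```text
time: 11.2
ee_pos: [0.5864, -0.2366, 0.0911]
orientation: [[-0.993, -0.115, 0.004], [-0.115, 0.993, -0.002], [-0.004, -0.003, -1.0]]
contact_force: [0.4, -0.7, -0.5]
gripper_width: 0.0857
grasp_force: 0.0
```

```bash
python3 -c "
from h import *
for c in('top','side'):
  im,P,o=masses(c); [print(x) for x in o]"; python3 plan.py .4547 .0863 .095 78.6
```

```text
([0.5797, 0.072], 104.0, 29.5, 18.6, np.float64(0.0294), [275.0, 231.0])
([0.4546, 0.0863], 71.9, 44.2, -10.7, np.float64(0.0295), [267.0, 296.0])
([0.578, 0.0715], 108.5, 32.3, 18.7, np.float64(0.0302), [315.0, 238.0])
([0.453, 0.0856], 72.8, 47.5, -12.5, np.float64(0.0303), [264.0, 265.0])
([0.5832, -0.235], 56.9, 55.4, 8.6, np.float64(0.038), [432.0, 318.0])
t 11.3 at [ 0.5852 -0.236   0.0881] psi 96.61 w 0.0854 F [ 0.4  0.6 -0.2] g 0.0
turn 18.01 shift [ 7.665 11.607 -0.278] q6 -121.9
```

Request:
step_arm(increments=[[[0, 0, 0, 9, 1], [0, 0, 0, 9, 1], [0.66, 1, 0, 0, 1], [0.66, 1, 0, 0, 1], [0.66, 1, 0, 0, 1], [0.66, 1, 0, 0, 1], [0.66, 1, 0, 0, 1], [0.66, 1, 0, 0, 1], [0.66, 1, 0, 0, 1], [0.66, 1, 0, 0, 1], [0.66, 1, 0, 0, 1], [0.66, 1, 0, 0, 1], [0.66, 1, 0, 0, 1], [0.4, 0.6, 0, 0, 1], [0, 0, 0.5, 0, 1], [0, 0, 0.5, 0, 1], [0, 0, 0.5, 0, 1], [0, 0, 0, 0, 1]]])

```text
time: 13.55
ee_pos: [0.4543, 0.0855, 0.049]
orientation: [[-0.98, 0.198, -0.002], [0.198, 0.98, -0.0], [0.002, -0.001, -1.0]]
contact_force: [-0.1, -0.8, 0.6]
gripper_width: 0.0856
grasp_force: 0.0
```

```bash
python3 -c "
from h import *
for c in('side',):
  im,P,o=masses(c); [print(x) for x in o]"; python3 plan.py .4547 .0863 .010 78.7
```

```text
([0.5786, 0.0719], 105.8, 31.2, 18.4, np.float64(0.0302), [315.0, 238.0])
([0.453, 0.086], 73.0, 47.1, -11.9, np.float64(0.0303), [260.0, 266.0])
([0.5837, -0.2348], 56.5, 54.9, 6.1, np.float64(0.038), [431.0, 318.0])
t 13.6 at [0.4547 0.0857 0.0497] psi 78.57 w 0.0857 F [-0.2 -0.4  0.1] g 0.0
turn -0.13 shift [0.004 0.025 1.589] q6 -72.4
```

Request:
step_arm(increments=[[[0, 0.02, 0.6, 0, 1], [0, 0, 0.6, 0, 1], [0, 0, 0.38, 0, 1], [0, 0, 0, 0, 1], [0, 0, 0, 0, 0.2], [0, 0, 0, 0, 0.2], [0, 0, 0, 0, 0.2], [0, 0, 0, 0, 0.2], [0, 0, 0, 0, 0.2], [0, 0, 0, 0, 0.2], [0, 0, 0, 0, 0.2]]])

```text
time: 14.98
ee_pos: [0.4553, 0.0865, 0.0116]
orientation: [[-0.98, 0.198, 0.001], [0.198, 0.98, 0.0], [-0.001, 0.0, -1.0]]
contact_force: [-3.4, -1.2, 9.7]
gripper_width: 0.0426
grasp_force: 82.7
```

```bash
python3 plan.py .4707 -.3414 .037 96.6
```

```text
t 14.975 at [0.4553 0.0865 0.0116] psi 78.61 w 0.0426 F [-3.4 -1.2  9.7] g 82.70179510116577
turn -17.99 shift [  1.356 -17.075  -1.016] q6 -72.4
```

Request:
step_arm(increments=[[[0, 0, -0.6, 0, 0.2], [0, 0, -0.5, -9, 0.2], [0, 0, 0, -9, 0.2], [0.08, -1, 0, 0, 0.2], [0.08, -1, 0, 0, 0.2], [0.08, -1, 0, 0, 0.2], [0.08, -1, 0, 0, 0.2], [0.08, -1, 0, 0, 0.2], [0.08, -1, 0, 0, 0.2], [0.08, -1, 0, 0, 0.2], [0.08, -1, 0, 0, 0.2], [0.08, -1, 0, 0, 0.2], [0.08, -1, 0, 0, 0.2], [0.08, -1, 0, 0, 0.2], [0.08, -1, 0, 0, 0.2], [0.08, -1, 0, 0, 0.2], [0.08, -1, 0, 0, 0.2], [0.08, -1, 0, 0, 0.2], [0.08, -1, 0, 0, 0.2], [0.06, -1, 0, 0, 0.2]]])

```text
time: 17.48
ee_pos: [0.4702, -0.3401, 0.0387]
orientation: [[-0.993, -0.115, -0.001], [-0.115, 0.993, 0.001], [0.001, 0.001, -1.0]]
contact_force: [0.9, 0.0, -6.5]
gripper_width: 0.0422
grasp_force: 88.9
```

Request:
step_arm(increments=[[[0, -0.07, 0, 0, 0.2], [0, 0, 0, 0, 0.2]]])

```text
time: 17.73
ee_pos: [0.4704, -0.3407, 0.0383]
orientation: [[-0.993, -0.115, -0.001], [-0.115, 0.993, 0.001], [0.001, 0.001, -1.0]]
contact_force: [-0.6, 0.7, -7.6]
gripper_width: 0.0423
grasp_force: 88.9
```

```bash
python3 -c "
from h import *
for c in('top','side',):
  im,P,o=masses(c,.03,.07); [print(x) for x in o]"; python3 plan.py .4713 -.3414 .0192 96.6
```

```text
([0.585, -0.2348], 54.7, 54.1, -83.8, np.float64(0.0375), [435.0, 225.0])
([0.4942, -0.328], 28.0, 21.9, -82.1, np.float64(0.0549), [485.0, 270.0])
([0.4636, -0.34], 64.0, 44.2, 6.2, np.float64(0.0565), [435.0, 395.0])
t 17.825 at [ 0.4707 -0.3405  0.0384] psi 96.64 w 0.0421 F [ 0.2  1.1 -6.5] g 88.94574880599976
turn 0.04 shift [-0.021 -0.04   0.766] q6 -136.1
```

Request:
step_arm(increments=[[[-0.03, -0.04, 0, 0, 0.2], [0, 0, 0.2, 0, 0.2], [0, 0, 0.2, 0, 0.2], [0, 0, 0.2, 0, 0.2], [0, 0, 0.12, 0, 0.2], [0, 0, 0, 0, 0.2], [0, 0, 0, 0, 0.2]]])

```text
time: 18.7
ee_pos: [0.4716, -0.3422, 0.0204]
orientation: [[-0.993, -0.115, 0.0], [-0.115, 0.993, -0.0], [-0.0, -0.0, -1.0]]
contact_force: [0.1, 0.6, -6.9]
gripper_width: 0.0423
grasp_force: 88.9
```

Request:
step_arm(increments=[[[0, 0, 0.04, 0, 0.2], [0, 0, 0, 0, 0.2], [0, 0, 0, 0, 0.75], [0, 0, 0, 0, 0.75], [0, 0, 0, 0, 0.75], [0, 0, -0.8, 0, 0.75], [0, 0, -1, 0, 0.75], [0, 0, -0.8, 0, 0.75], [0, 0, 0, 0, 0.75]]])

```text
time: 19.82
ee_pos: [0.4724, -0.3428, 0.0868]
orientation: [[-0.993, -0.115, 0.003], [-0.115, 0.993, -0.003], [-0.003, -0.003, -1.0]]
contact_force: [0.4, -0.1, -0.4]
gripper_width: 0.064
grasp_force: 0.0
```

```bash
python3 -c "
from h import *
for c in('top','side'):
  im,P,o=masses(c); [print(x) for x in o]"; python3 plan.py .5797 .072 .085 108.6
```

```text
([0.5801, 0.0721], 104.1, 29.5, 18.7, np.float64(0.0296), [275.0, 231.0])
([0.5851, -0.235], 55.1, 54.1, -83.6, np.float64(0.0371), [434.0, 225.0])
([0.4973, -0.3375], 45.6, 19.7, -83.4, np.float64(0.0372), [489.0, 269.0])
([0.4696, -0.3411], 74.4, 44.5, 6.5, np.float64(0.0381), [439.0, 396.0])
t 19.925 at [ 0.4715 -0.3421  0.0844] psi 96.6 w 0.0639 F [ 0.  -0.4 -0.1] g 0.0
turn -12.0 shift [-9.384 14.317 -0.024] q6 -136.2
```

Request:
step_arm(increments=[[[0, 0, 0, -6, 0.75], [0, 0, 0, -6, 0.75], [-0.65, 1, 0, 0, 0.75], [-0.65, 1, 0, 0, 0.75], [-0.65, 1, 0, 0, 0.75], [-0.65, 1, 0, 0, 0.75], [-0.65, 1, 0, 0, 0.75], [-0.65, 1, 0, 0, 0.75], [-0.65, 1, 0, 0, 0.75], [-0.65, 1, 0, 0, 0.75], [-0.65, 1, 0, 0, 0.75], [-0.65, 1, 0, 0, 0.75], [-0.65, 1, 0, 0, 0.75], [-0.65, 1, 0, 0, 0.75], [-0.65, 1, 0, 0, 0.75], [-0.65, 1, 0, 0, 0.75], [-0.284, 0.317, 0.4, 0, 0.75], [0, 0, 0.5, 0, 0.75], [0, 0, 0.5, 0, 0.75], [0, 0, 0, 0, 0.75]]])

```text
time: 22.42
ee_pos: [0.5871, 0.0746, 0.0436]
orientation: [[-0.951, -0.308, -0.009], [-0.308, 0.951, -0.008], [0.011, -0.005, -1.0]]
contact_force: [-0.1, 0.2, 1.0]
gripper_width: 0.064
grasp_force: 0.0
```

```bash
python3 -c "
from h import *
for c in('top','side',):
  im,P,o=masses(c); [print(x) for x in o]"; python3 plan.py .5798 .072 .0115 108.6
```

```text
([0.5849, -0.2349], 54.8, 54.3, -83.9, np.float64(0.0372), [434.0, 225.0])
([0.4715, -0.3413], 71.9, 46.6, 5.8, np.float64(0.0373), [493.0, 284.0])
([0.5775, 0.0717], 106.3, 31.3, 18.6, np.float64(0.0304), [314.0, 239.0])
([0.5833, -0.2354], 56.4, 54.7, 5.2, np.float64(0.038), [431.0, 318.0])
([0.4691, -0.3411], 74.0, 44.4, 6.7, np.float64(0.0382), [439.0, 396.0])
t 22.525 at [0.5879 0.075  0.0451] psi 107.95 w 0.0642 F [-0.5 -0.4  0. ] g 0.0
turn -0.65 shift [ 0.347 -0.009  1.344] q6 -103.8
```

Request:
step_arm(increments=[[[0, 0, 0, 0, 0.75], [0, 0, 0, 0, 0.75]]])

```text
time: 22.78
ee_pos: [0.5881, 0.0755, 0.0455]
orientation: [[-0.951, -0.309, -0.006], [-0.309, 0.951, -0.008], [0.008, -0.006, -1.0]]
contact_force: [-0.2, -0.6, 0.3]
gripper_width: 0.0642
grasp_force: 0.0
```

```bash
python3 plan.py .5798 .072 .0115 108.6
```

```text
t 22.775 at [0.5881 0.0755 0.0455] psi 107.99 w 0.0642 F [-0.2 -0.6  0.3] g 0.0
turn -0.61 shift [ 0.358 -0.025  1.361] q6 -103.7
```

Request:
step_arm(increments=[[[0.36, -0.03, 0, -0.6, 0.75], [0, 0, 0.4, 0, 0.75], [0, 0, 0.4, 0, 0.75], [0, 0, 0.4, 0, 0.75], [0, 0, 0, 0, 0.75], [0, 0, 0, 0, 0.75]]])

```text
time: 23.52
ee_pos: [0.5795, 0.0718, 0.0153]
orientation: [[-0.948, -0.319, -0.006], [-0.319, 0.948, -0.008], [0.008, -0.006, -1.0]]
contact_force: [-0.2, 0.4, -0.0]
gripper_width: 0.0642
grasp_force: 0.0
```

```bash
python3 plan.py .5798 .072 .0115 108.6
```

```text
t 23.525 at [0.5795 0.0718 0.0153] psi 108.59 w 0.0642 F [-0.2  0.4 -0. ] g 0.0
turn -0.01 shift [-0.012  0.004  0.151] q6 -104.6
```

Request:
step_arm(increments=[[[0, 0, 0.13, 0, 0.75], [0, 0, 0, 0, 0.75], [0, 0, 0, 0, 0.1], [0, 0, 0, 0, 0.1], [0, 0, 0, 0, 0.1], [0, 0, 0, 0, 0.1], [0, 0, 0, 0, 0.1], [0, 0, 0, 0, 0.1], [0, 0, 0, 0, 0.1]]])

```text
time: 24.65
ee_pos: [0.5797, 0.0717, 0.0125]
orientation: [[-0.948, -0.319, -0.006], [-0.319, 0.948, -0.008], [0.008, -0.006, -1.0]]
contact_force: [-1.6, -1.3, 5.8]
gripper_width: 0.0282
grasp_force: 80.5
```

```bash
python3 plan.py .4603 -.2503 .038 96.6
```

```text
t 24.65 at [0.5797 0.0717 0.0125] psi 108.59 w 0.0282 F [-1.6 -1.3  5.8] g 80.51622033119202
turn 11.99 shift [  6.224 -12.244  -1.019] q6 -104.6
```

Request:
step_arm(increments=[[[0, 0, -0.6, 0, 0.1], [0, 0, -0.5, 6, 0.1], [0, 0, 0, 6, 0.1], [0.6, -0.8, 0, 0, 0.1], [0.6, -0.8, 0, 0, 0.1], [0.6, -0.8, 0, 0, 0.1], [0.6, -0.8, 0, 0, 0.1], [0.6, -0.8, 0, 0, 0.1], [0.6, -0.8, 0, 0, 0.1], [0.4, -0.8, 0, 0, 0.1], [0.4, -0.8, 0, 0, 0.1], [0.4, -0.8, 0, 0, 0.1], [0.4, -0.8, 0, 0, 0.1], [0.4, -0.8, 0, 0, 0.1], [0.4, -0.8, 0, 0, 0.1], [0.2, -0.8, 0, 0, 0.1], [0, -0.8, 0, 0, 0.1], [0, -0.8, 0, 0, 0.1], [0, -0.2, 0, 0, 0.1], [0, 0, 0, 0, 0.1]]])

```text
time: 27.15
ee_pos: [0.4605, -0.2488, 0.0426]
orientation: [[-0.993, -0.115, -0.007], [-0.114, 0.993, -0.008], [0.008, -0.007, -1.0]]
contact_force: [-0.0, 0.3, -7.8]
gripper_width: 0.0284
grasp_force: 81.0
```

```bash
python3 -c "
from h import *
for c in('top','side',):
  im,P,o=masses(c,.03,.07); [print(x) for x in o]"; python3 plan.py .4603 -.2503 .0205 96.6
```

```text
([0.5848, -0.2351], 54.6, 54.1, -83.3, np.float64(0.0374), [435.0, 225.0])
([0.5833, -0.236], 57.5, 52.9, 7.5, np.float64(0.0383), [434.0, 317.0])
([0.445, -0.2485], 77.0, 31.0, 6.6, np.float64(0.06), [381.0, 366.0])
([0.4697, -0.341], 73.8, 44.5, 7.1, np.float64(0.0383), [440.0, 395.0])
t 27.25 at [ 0.4605 -0.2483  0.0426] psi 96.61 w 0.0281 F [-0.8  0.6 -7.9] g 80.98856806755066
turn 0.01 shift [ 0.018 -0.079  0.886] q6 -128.2
```

Request:
step_arm(increments=[[[0.01, -0.08, 0, 0, 0.1], [0, 0, 0.2, 0, 0.1], [0, 0, 0.2, 0, 0.1], [0, 0, 0.2, 0, 0.1], [0, 0, 0.2, 0, 0.1], [0, 0, 0, 0, 0.1], [0, 0, 0, 0, 0.1]]])

```text
time: 28.12
ee_pos: [0.4605, -0.251, 0.0229]
orientation: [[-0.993, -0.115, -0.006], [-0.115, 0.993, -0.008], [0.007, -0.007, -1.0]]
contact_force: [-0.9, -0.0, -8.0]
gripper_width: 0.028
grasp_force: 80.9
```

```bash
python3 plan.py .4603 -.2503 .0205 96.6
```

```text
t 28.125 at [ 0.4605 -0.251   0.0229] psi 96.59 w 0.028 F [-0.9 -0.  -8. ] g 80.87618708610535
turn -0.01 shift [0.004 0.029 0.096] q6 -128.4
```

Request:
step_arm(increments=[[[0, 0.03, 0.09, 0, 0.1], [0, 0, 0, 0, 0.1], [0, 0, 0, 0, 0.55], [0, 0, 0, 0, 0.55], [0, 0, 0, 0, 0.55], [0, 0, -0.8, 0, 0.55], [0, 0, -1, 0, 0.55], [0, 0, -1, 0, 0.55], [0, 0, -1, 0, 0.55], [0, 0, -1, 0, 0.55], [0, 0, 0, 0, 0.55]]])

```text
time: 29.5
ee_pos: [0.4618, -0.2497, 0.1423]
orientation: [[-0.993, -0.115, -0.003], [-0.115, 0.993, -0.01], [0.004, -0.01, -1.0]]
contact_force: [0.3, -0.6, -0.3]
gripper_width: 0.0471
grasp_force: 0.0
```

```bash
python3 -c "
from h import *
for c in('top','side',):
  im,P,o=masses(c,.024,.07); [print(x) for x in o]
  cv2.imwrite(f'pics/{c}1.png',im['pixels'][:,:,::-1])
  for n in('lever_pivot','lever_knob','lock_pivot','lock_knob'):
    z=.065 if n=='lock_knob' else .075
    print(n,[(round(a['conf'],2),at_z(im,a['uv'],z)[:2].round(4).tolist()) for a in cams.spot_point(n,c)[:1]])
"; python3 plan.py .6515 .1805 .2 60
```

```text
([0.5847, -0.2344], 54.4, 54.2, -83.8, np.float64(0.0372), [434.0, 225.0])
([0.4924, -0.2446], 40.1, 29.2, 5.8, np.float64(0.0368), [440.0, 271.0])
lever_pivot [(0.8, [0.527, 0.2753])]
lever_knob [(0.85, [0.4236, 0.2304])]
lock_pivot [(0.85, [0.623, 0.2449])]
lock_knob [(0.98, [0.65, 0.183])]
([0.5844, -0.2445], 56.9, 35.4, 5.6, np.float64(0.0379), [437.0, 322.0])
([0.4599, -0.249], 106.1, 31.1, 7.0, np.float64(0.0382), [390.0, 364.0])
([0.47, -0.341], 74.3, 44.4, 6.8, np.float64(0.0381), [439.0, 396.0])
lever_pivot [(0.71, [0.5331, 0.2801])]
lever_knob [(0.64, [0.4278, 0.2262])]
lock_pivot [(0.46, [0.5465, -0.2501])]
lock_knob [(0.22, [0.5559, -0.254])]
t 30.0 at [ 0.461  -0.2492  0.1402] psi 96.59 w 0.047 F [0.2 0.5 0. ] g 0.0
turn 36.59 shift [ 1.996 18.695 -2.39 ] q6 -128.4
```

View pics/side1.png

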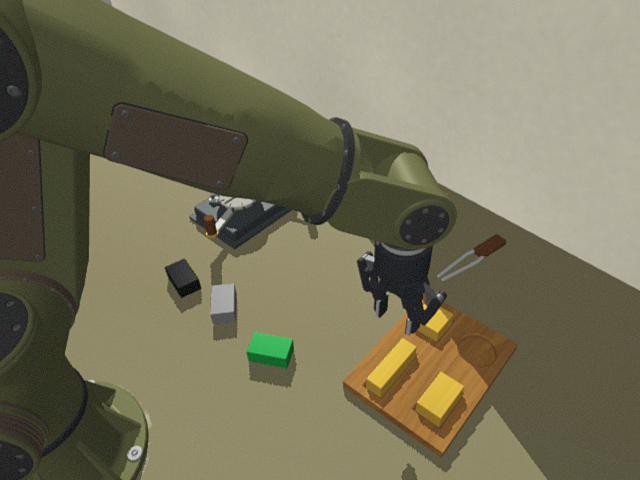

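All three masses read about 38 mm at the top, so they are home: bar (390,364), oblong (439,396) and square (437,322) in the side view. The round pocket is empty. Next is the lock lever.

```bash
python3 plan.py .6512 .1808 .12 23.7
python3 - <<'E'
from h import *
# true pivots: fit cover circle top from depth
for c in('top',):
    im=cams.get_image(c); P=cloud(im); x,y,z=P[...,0],P[...,1],P[...,2]
    m=(z>.058)&(z<.07)&(np.hypot(x-.531,y-.276)<.065)
    q=(P[m][:,:2]*1000).astype(np.float32); print(c,len(q),cv2.minEnclosingCircle(q),np.median(z[m]))
E
```

```text
t 30.0 at [ 0.461  -0.2492  0.1402] psi 96.59 w 0.047 F [0.2 0.5 0. ] g 0.0
turn 72.89 shift [12.693 13.879  0.81 ] q6 -128.4
top 2482 ((532.765625, 276.2584228515625), 53.37451934814453) 0.06573789872183555
```

Request:
step_arm(increments=[[[0, 0, 0, 10.4, 0.4], [0, 0, 0, 10.4, 0.4], [0, 0, 0, 10.4, 0.4], [0, 0, 0, 10.4, 0.4], [0, 0, 0, 10.4, 0.4], [0, 0, 0, 10.4, 0.4], [0, 0, 0, 10.4, 0.4], [0, 0, 0, 0, 0.4], [0.8, 0.9, 0, 0, 0.4], [0.8, 0.9, 0, 0, 0.4], [0.8, 0.9, 0, 0, 0.4], [0.8, 0.9, 0, 0, 0.4], [0.8, 0.9, 0, 0, 0.4], [0.8, 0.9, 0, 0, 0.4], [0.8, 0.9, 0, 0, 0.4], [0.8, 0.9, 0, 0, 0.4], [0.8, 0.9, 0, 0, 0.4], [0.8, 0.9, 0, 0, 0.4], [0.8, 0.9, 0, 0, 0.4], [0.8, 0.9, 0, 0, 0.4]]])

```text
time: 32.55
ee_pos: [0.6117, 0.0802, 0.1368]
orientation: [[-0.408, 0.913, -0.006], [0.913, 0.408, -0.008], [-0.005, -0.009, -1.0]]
contact_force: [0.8, -0.1, 0.7]
gripper_width: 0.0343
grasp_force: 0.0
```

Request:
step_arm(increments=[[[0.8, 0.9, 0, 0, 0.4], [0.8, 0.9, 0, 0, 0.4], [0.8, 0.9, 0, 0, 0.4], [0, 0, 0, 0, 0.4], [0, 0, 0, 0, 0.4]]])

```text
time: 33.17
ee_pos: [0.6487, 0.161, 0.1357]
orientation: [[-0.406, 0.914, -0.007], [0.914, 0.406, -0.008], [-0.005, -0.01, -1.0]]
contact_force: [-0.4, -0.8, -0.0]
gripper_width: 0.0344
grasp_force: 0.0
```

```bash
python3 plan.py .6512 .1808 .05 23.7
```

```text
t 33.175 at [0.6487 0.161  0.1357] psi 23.94 w 0.0344 F [-0.4 -0.8 -0. ] g 0.0
turn 0.24 shift [0.685 0.411 3.429] q6 -12.9
```

Request:
step_arm(increments=[[[0.68, 0.41, 0, 0, 0.4], [0, 0, 0.6, 0, 0.4], [0, 0, 0.6, 0, 0.4], [0, 0, 0.6, 0, 0.4], [0, 0, 0.4, 0, 0.4], [0, 0, 0.1, 0, 0.4], [0, 0, 0, 0, 0.4]]])

```text
time: 34.05
ee_pos: [0.6512, 0.1806, 0.0786]
orientation: [[-0.403, 0.915, -0.006], [0.915, 0.403, -0.008], [-0.005, -0.009, -1.0]]
contact_force: [1.1, 0.4, 1.0]
gripper_width: 0.0341
grasp_force: 0.0
```

```bash
python3 plan.py .6512 .1808 .05 23.7
python3 - <<'E'
from h import *
im=cams.get_image('side'); cv2.imwrite('pics/s2.png',cv2.resize(im['pixels'][100:280,170:410,::-1],(800,600)))
E
```

```text
t 34.05 at [0.6512 0.1806 0.0786] psi 23.79 w 0.0341 F [1.1 0.4 1. ] g 0.0
turn 0.09 shift [0.009 0.003 1.143] q6 -11.1
```

View pics/s2.png

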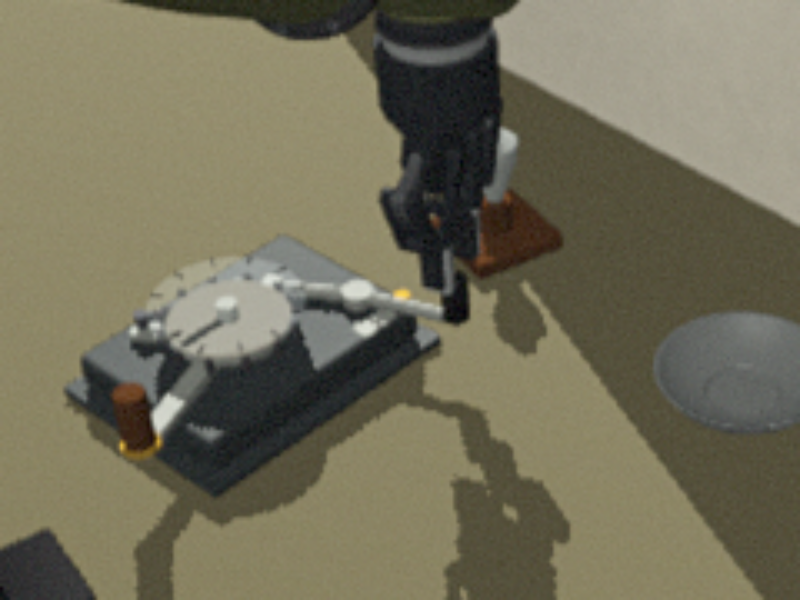

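Request:
step_arm(increments=[[[0, 0, 0.4, 0, 0.4], [0, 0, 0.4, 0, 0.4], [0, 0, 0.33, 0, 0.4], [0, 0, 0, 0, 0.4], [0.01, -0.262, 0, 5, 0.4], [0.01, -0.262, 0, 5, 0.4], [0.01, -0.262, 0, 5, 0.4], [0.01, -0.262, 0, 5, 0.4], [0.01, -0.262, 0, 5, 0.4], [0.01, -0.262, 0, 5, 0.4], [0.01, -0.262, 0, 5, 0.4], [0.01, -0.262, 0, 5, 0.4], [0, 0, 0, 0, 0.4], [0, 0, 0, 0, 0.4]]])

```text
time: 35.85
ee_pos: [0.6, 0.1767, 0.0507]
orientation: [[0.277, 0.961, -0.006], [0.961, -0.277, -0.008], [-0.009, -0.003, -1.0]]
contact_force: [0.0, 1.0, -0.4]
gripper_width: 0.0344
grasp_force: 0.0
```

```bash
python3 plan.py .6512 .1808 .05 23.7
python3 - <<'E'
from h import *
im=cams.get_image('side'); cv2.imwrite('pics/s3.png',cv2.resize(im['pixels'][100:280,170:410,::-1],(800,600)))
for c in('side','top'):
    im=cams.get_image(c); print([(a['conf'],at_z(im,a['uv'],.065)[:2]) for a in cams.spot_point('lock_knob',c)[:2]])
E
```

```text
t 35.85 at [0.6    0.1767 0.0507] psi -16.1 w 0.0344 F [ 0.   1.  -0.4] g 0.0
turn -39.8 shift [-0.673  1.943  0.029] q6 29.5
[(0.67, array([0.60988055, 0.17488829]))]
[]
```

View pics/s3.png

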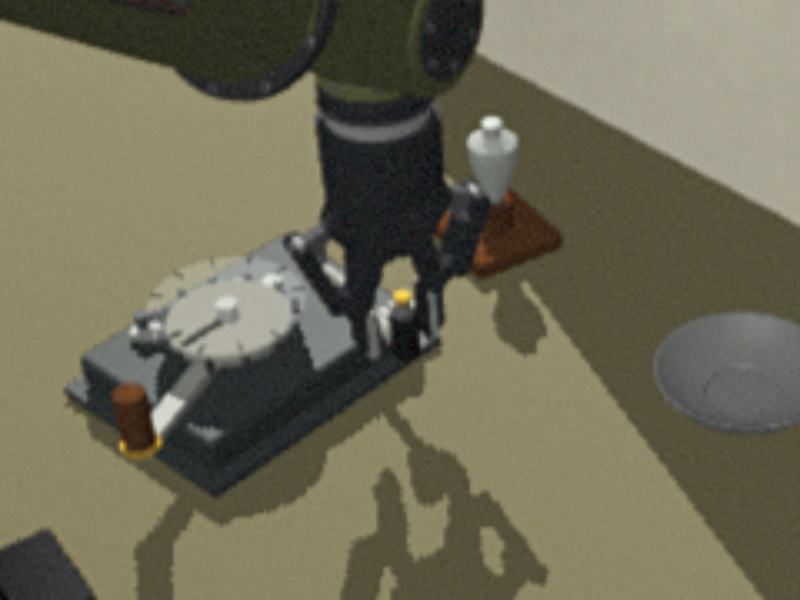

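The knob is inside the fingers and past the detent's middle, but it lags a little. I'll push a bit further.

Request:
step_arm(increments=[[[0.01, -0.262, 0, 5, 0.4], [0, 0, 0, 0, 0.4], [0, -0.08, 0, 1, 0.4], [0, 0, 0, 0, 0.4]]])

```text
time: 36.6
ee_pos: [0.5937, 0.179, 0.0508]
orientation: [[0.378, 0.926, -0.001], [0.926, -0.378, -0.008], [-0.008, 0.002, -1.0]]
contact_force: [19.0, -3.0, -8.3]
gripper_width: 0.0342
grasp_force: 8.8
```

```bash
python3 plan.py .6512 .1808 .05 23.7
python3 - <<'E'
from h import *
for c in('side',):
    im=cams.get_image(c); print([(a['conf'],at_z(im,a['uv'],.065)[:2]) for a in cams.spot_point('lock_knob',c)[:2]])
E
```

```text
t 36.6 at [0.5937 0.179  0.0508] psi -22.22 w 0.0342 F [19.  -3.  -8.3] g 8.78683716058731
turn -45.92 shift [-0.859  2.136  0.031] q6 36.0
[(0.51, array([0.60543924, 0.18633845])), (0.36, array([0.49922679, 0.21457654]))]
```

Force 19 N at the free stop, so the lock is free. I back off, rise and go to the counting lever.

Request:
step_arm(increments=[[[0, 0.2, 0, 0, 0.42], [0, 0, 0, 0, 0.42], [0, 0, -0.7, 0, 0.42], [0, 0, -0.9, 0, 0.42], [0, 0, -0.9, 0, 0.42], [0, 0, -0.9, 0, 0.42], [0, 0, 0, -10.6, 0.42], [0, 0, 0, -10.6, 0.42], [0, 0, 0, -10.6, 0.42], [0, 0, 0, -10.6, 0.42], [0, 0, 0, -10.6, 0.42], [0, 0, 0, -10.6, 0.42], [0, 0, 0, -10.6, 0.42], [0, 0, 0, -10.6, 0.42], [0, 0, 0, -10.6, 0.42], [0, 0, 0, -10.6, 0.42], [0, 0, 0, -10.6, 0.42], [0, 0, 0, -10.6, 0.42], [0, 0, 0, -10.6, 0.42], [0, 0, 0, 0, 0.42]]])

```text
time: 39.2
ee_pos: [0.5967, 0.1785, 0.1366]
orientation: [[-0.902, -0.431, -0.005], [-0.431, 0.902, -0.008], [0.008, -0.005, -1.0]]
contact_force: [-0.3, -0.0, 0.3]
gripper_width: 0.0357
grasp_force: 0.0
```

```bash
python3 plan.py .4245 .2235 .12 115.9
python3 - <<'E'
from h import *
for c in('side','top'):
    im=cams.get_image(c); print([(n,a['conf'],at_z(im,a['uv'],z)[:2]) for n,z in(('lock_knob',.065),('lever_knob',.075)) for a in cams.spot_point(n,c)[:1]])
E
```

```text
t 39.2 at [0.5967 0.1785 0.1366] psi 115.54 w 0.0357 F [-0.3 -0.   0.3] g 0.0
turn -0.36 shift [5.41  4.63  0.666] q6 -102.0
[('lock_knob', 0.55, array([0.6033416 , 0.18041799])), ('lever_knob', 0.69, array([0.4243108 , 0.22167919]))]
[]
```

Request:
step_arm(increments=[[[0.9, 0.77, 0, 0, 0.42], [0.9, 0.77, 0, 0, 0.42], [0.9, 0.77, 0, 0, 0.42], [0.9, 0.77, 0, 0, 0.42], [0.9, 0.77, 0, 0, 0.42], [0.9, 0.77, 0, 0, 0.42], [0, 0, 0.7, 0, 0.42], [0, 0, 0.7, 0, 0.42], [0, 0, 0.4, 0, 0.42], [0, 0, 0, 0, 0.42], [0, 0, 0, 0, 0.42]]])

```text
time: 40.88
ee_pos: [0.4251, 0.2239, 0.0917]
orientation: [[-0.902, -0.432, -0.006], [-0.432, 0.902, -0.008], [0.009, -0.005, -1.0]]
contact_force: [-0.0, 0.2, -0.2]
gripper_width: 0.0359
grasp_force: 0.0
```

```bash
python3 plan.py .4245 .2235 .055 115.9
python3 - <<'E'
from h import *
im=cams.get_image('side'); cv2.imwrite('pics/s4.png',cv2.resize(im['pixels'][100:280,170:410,::-1],(800,600)))
E
```

```text
t 40.875 at [0.4251 0.2239 0.0917] psi 115.57 w 0.0359 F [-0.   0.2 -0.2] g 0.0
turn -0.33 shift [ 0.028 -0.003  1.469] q6 -91.8
```

View pics/s4.png

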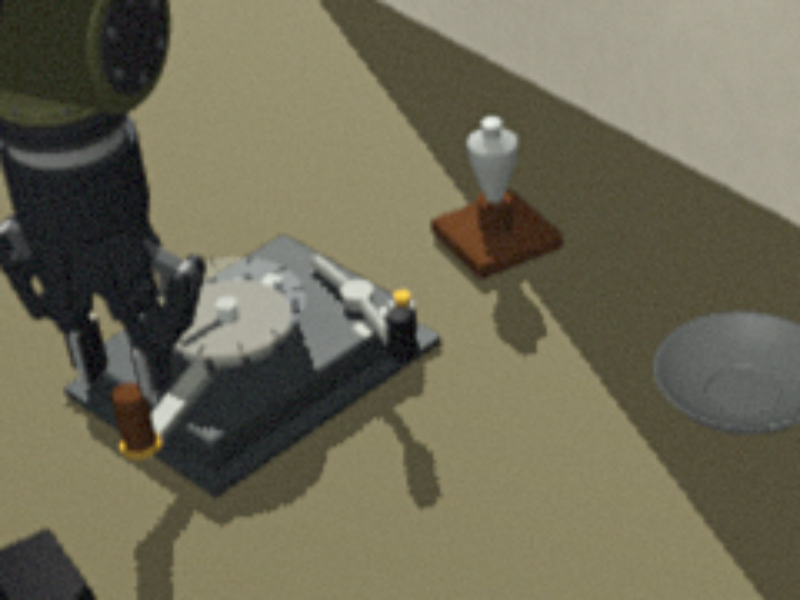

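Request:
step_arm(increments=[[[0, 0, 0.5, 0, 0.42], [0, 0, 0.5, 0, 0.42], [0, 0, 0.45, 0, 0.42], [0, 0, 0, 0, 0.42], [-0.01, 0.335, 0, 4, 0.42], [-0.012, 0.335, 0, 4, 0.42], [-0.012, 0.335, 0, 4, 0.42], [-0.012, 0.335, 0, 4, 0.42], [-0.012, 0.335, 0, 4, 0.42], [-0.012, 0.335, 0, 4, 0.42], [-0.012, 0.335, 0, 4, 0.42], [-0.012, 0.335, 0, 4, 0.42], [-0.012, 0.335, 0, 4, 0.42], [-0.012, 0.335, 0, 4, 0.42], [-0.012, 0.335, 0, 4, 0.42], [0, 0, 0, 0, 0.42], [0, 0, 0, 0, 0.42]]])

```text
time: 43.05
ee_pos: [0.4189, 0.313, 0.0543]
orientation: [[-0.949, 0.314, -0.006], [0.314, 0.949, -0.008], [0.003, -0.01, -1.0]]
contact_force: [0.3, -0.9, 1.1]
gripper_width: 0.036
grasp_force: 0.7
```

```bash
python3 plan.py .4245 .2235 .055 115.9
```

```text
t 43.05 at [0.4189 0.313  0.0543] psi 71.68 w 0.036 F [ 0.3 -0.9  1.1] g 0.6634133867919445
turn -44.22 shift [ 1.363 -3.319 -0.027] q6 -38.7
```

Light spring contact, near the stop. I push on in small steps.

Request:
step_arm(increments=[[[0, 0.08, 0, 1, 0.42], [0, 0.08, 0, 1, 0.42], [0, 0, 0, 0, 0.42]]])

```text
time: 43.42
ee_pos: [0.4202, 0.3164, 0.0542]
orientation: [[-0.937, 0.349, -0.007], [0.349, 0.937, -0.01], [0.003, -0.011, -1.0]]
contact_force: [-1.1, -8.1, 4.8]
gripper_width: 0.0361
grasp_force: 4.1
```

Request:
step_arm(increments=[[[0, 0.06, 0, 0, 0.42], [0, 0, 0, 0, 0.42], [0, 0, 0, 0, 0.42]]])

```text
time: 43.8
ee_pos: [0.4204, 0.3173, 0.0541]
orientation: [[-0.937, 0.349, -0.008], [0.349, 0.937, -0.011], [0.004, -0.013, -1.0]]
contact_force: [-3.0, -11.0, 7.2]
gripper_width: 0.0359
grasp_force: 6.5
```

```bash
python3 plan.py .4251 .2239 .0543 115.6
python3 - <<'E'
from h import *
im=cams.get_image('side'); cv2.imwrite('pics/s5.png',cv2.resize(im['pixels'][100:280,170:410,::-1],(800,600)))
E
```

```text
t 43.8 at [0.4204 0.3173 0.0541] psi 69.56 w 0.0359 F [ -3.  -11.    7.2] g 6.492417901754379
turn -46.04 shift [ 1.444 -3.452 -0.008] q6 -36.2
```

View pics/s5.png

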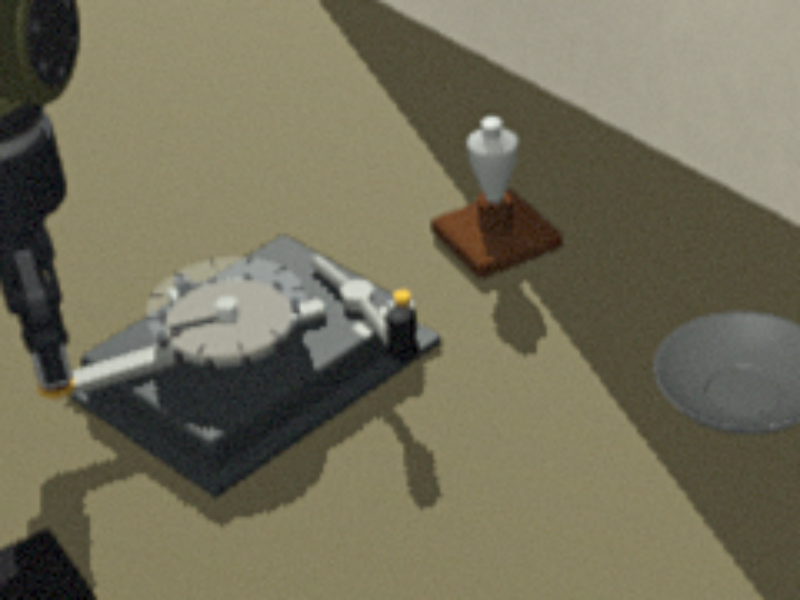

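At the stop with 11 N, the pointer has moved on one mark. Return along the arc.

Request:
step_arm(increments=[[[0, -0.06, 0, 0, 0.42], [0, -0.08, 0, -1, 0.42], [0, -0.08, 0, -1, 0.42], [-0.012, -0.335, 0, -4, 0.42], [-0.012, -0.335, 0, -4, 0.42], [-0.012, -0.335, 0, -4, 0.42], [-0.012, -0.335, 0, -4, 0.42], [-0.012, -0.335, 0, -4, 0.42], [-0.012, -0.335, 0, -4, 0.42], [-0.012, -0.335, 0, -4, 0.42], [-0.012, -0.335, 0, -4, 0.42], [-0.012, -0.335, 0, -4, 0.42], [-0.012, -0.335, 0, -4, 0.42], [-0.012, -0.335, 0, -4, 0.42], [0, 0, 0, 0, 0.42], [0, 0, 0, 0, 0.42], [0, 0, 0, 0, 0.42]]])

```text
time: 45.98
ee_pos: [0.4245, 0.2238, 0.0549]
orientation: [[-0.902, -0.432, -0.006], [-0.431, 0.902, -0.008], [0.009, -0.005, -1.0]]
contact_force: [0.1, -0.6, -0.0]
gripper_width: 0.0358
grasp_force: 0.0
```

```bash
python3 plan.py .4251 .2239 .0543 115.6
python3 - <<'E'
from h import *
im=cams.get_image('side'); cv2.imwrite('pics/s6.png',cv2.resize(im['pixels'][100:280,170:410,::-1],(800,600)))
E
```

```text
t 45.975 at [0.4245 0.2238 0.0549] psi 115.56 w 0.0358 F [ 0.1 -0.6 -0. ] g 0.0
turn -0.04 shift [-0.025 -0.007  0.025] q6 -91.8
```

View pics/s6.png

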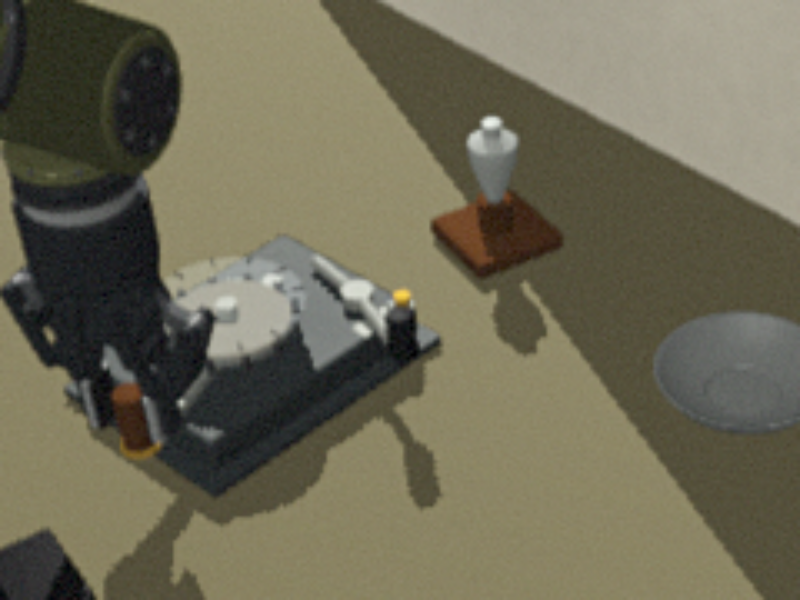

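The knob is back at its rest pixel (130,415), free between the fingers. Second and third strokes follow the same way.

Request:
step_arm(increments=[[[-0.012, 0.335, 0, 4, 0.42], [-0.012, 0.335, 0, 4, 0.42], [-0.012, 0.335, 0, 4, 0.42], [-0.012, 0.335, 0, 4, 0.42], [-0.012, 0.335, 0, 4, 0.42], [-0.012, 0.335, 0, 4, 0.42], [-0.012, 0.335, 0, 4, 0.42], [-0.012, 0.335, 0, 4, 0.42], [-0.012, 0.335, 0, 4, 0.42], [-0.012, 0.335, 0, 4, 0.42], [-0.012, 0.335, 0, 4, 0.42], [0, 0.08, 0, 1, 0.42], [0, 0.08, 0, 1, 0.42], [0, 0.06, 0, 0, 0.42], [0, 0, 0, 0, 0.42], [0, 0, 0, 0, 0.42]]])

```text
time: 48.02
ee_pos: [0.4202, 0.3172, 0.054]
orientation: [[-0.937, 0.348, -0.008], [0.348, 0.937, -0.011], [0.004, -0.013, -1.0]]
contact_force: [-3.9, -11.0, 6.4]
gripper_width: 0.0361
grasp_force: 6.2
```

Request:
step_arm(increments=[[[0, -0.06, 0, 0, 0.42], [0, -0.08, 0, -1, 0.42], [0, -0.08, 0, -1, 0.42], [-0.012, -0.335, 0, -4, 0.42], [-0.012, -0.335, 0, -4, 0.42], [-0.012, -0.335, 0, -4, 0.42], [-0.012, -0.335, 0, -4, 0.42], [-0.012, -0.335, 0, -4, 0.42], [-0.012, -0.335, 0, -4, 0.42], [-0.012, -0.335, 0, -4, 0.42], [-0.012, -0.335, 0, -4, 0.42], [-0.012, -0.335, 0, -4, 0.42], [-0.012, -0.335, 0, -4, 0.42], [-0.012, -0.335, 0, -4, 0.42], [0, 0, 0, 0, 0.42], [0, 0, 0, 0, 0.42], [0, 0, 0, 0, 0.42]]])

```text
time: 50.15
ee_pos: [0.4246, 0.2238, 0.0549]
orientation: [[-0.902, -0.432, -0.006], [-0.432, 0.902, -0.008], [0.009, -0.005, -1.0]]
contact_force: [-0.2, 0.0, 0.8]
gripper_width: 0.0361
grasp_force: 0.0
```

```bash
python3 plan.py .4251 .2239 .0543 115.6
```

```text
t 50.15 at [0.4246 0.2238 0.0549] psi 115.57 w 0.0361 F [-0.2  0.   0.8] g 0.0
turn -0.03 shift [-0.02  -0.005  0.026] q6 -91.8
```

Request:
step_arm(increments=[[[-0.012, 0.335, 0, 4, 0.42], [-0.012, 0.335, 0, 4, 0.42], [-0.012, 0.335, 0, 4, 0.42], [-0.012, 0.335, 0, 4, 0.42], [-0.012, 0.335, 0, 4, 0.42], [-0.012, 0.335, 0, 4, 0.42], [-0.012, 0.335, 0, 4, 0.42], [-0.012, 0.335, 0, 4, 0.42], [-0.012, 0.335, 0, 4, 0.42], [-0.012, 0.335, 0, 4, 0.42], [-0.012, 0.335, 0, 4, 0.42], [0, 0.08, 0, 1, 0.42], [0, 0.08, 0, 1, 0.42], [0, 0.06, 0, 0, 0.42], [0, 0, 0, 0, 0.42], [0, 0, 0, 0, 0.42]]])

```text
time: 52.15
ee_pos: [0.4203, 0.3172, 0.054]
orientation: [[-0.937, 0.348, -0.008], [0.348, 0.937, -0.011], [0.004, -0.013, -1.0]]
contact_force: [-5.4, -11.6, 7.4]
gripper_width: 0.0357
grasp_force: 6.3
```

Request:
step_arm(increments=[[[0, -0.06, 0, 0, 0.42], [0, -0.08, 0, -1, 0.42], [0, -0.08, 0, -1, 0.42], [-0.012, -0.335, 0, -4, 0.42], [-0.012, -0.335, 0, -4, 0.42], [-0.012, -0.335, 0, -4, 0.42], [-0.012, -0.335, 0, -4, 0.42], [-0.012, -0.335, 0, -4, 0.42], [-0.012, -0.335, 0, -4, 0.42], [-0.012, -0.335, 0, -4, 0.42], [-0.012, -0.335, 0, -4, 0.42], [-0.012, -0.335, 0, -4, 0.42], [-0.012, -0.335, 0, -4, 0.42], [-0.012, -0.335, 0, -4, 0.42], [0, 0, 0, 0, 0.42], [0, 0, 0, 0, 0.42], [0, 0, 0, 0, 0.42]]])

```text
time: 54.28
ee_pos: [0.4247, 0.2238, 0.0549]
orientation: [[-0.902, -0.432, -0.006], [-0.432, 0.902, -0.008], [0.009, -0.005, -1.0]]
contact_force: [0.4, -1.1, 0.2]
gripper_width: 0.036
grasp_force: 0.0
```

Request:
step_arm(increments=[[[0, 0, -0.6, 0, 0.42], [0, 0, -0.9, 0, 0.42], [0, 0, -0.9, 0, 0.42], [0, 0, -0.9, 0, 0.42], [0, -1, 0, 0, 0.42], [0, -1, 0, 0, 0.42], [0, -1, 0, 0, 0.42], [0, -1, 0, 0, 0.42], [0, 0, 0, 0, 0.42]]])

```text
time: 55.4
ee_pos: [0.469, 0.1332, 0.1388]
orientation: [[-0.903, -0.43, -0.005], [-0.43, 0.903, -0.008], [0.008, -0.005, -1.0]]
contact_force: [0.3, 0.1, -0.4]
gripper_width: 0.0356
grasp_force: 0.0
```

```bash
python3 plan.py .603 .178 .12 -16
python3 - <<'E'
from h import *
P={}
for c in('side','top'):
    im=cams.get_image(c); print([(n,round(a['conf'],2),at_z(im,a['uv'],z)[:2].round(4)) for n,z in(('lock_knob',.065),('lever_knob',.075),('dial_tip',.06)) for a in cams.spot_point(n,c)[:1]]); P[c]=im['pixels']
im=cams.get_image('top'); C=cloud(im); x,y,z=C[...,0],C[...,1],C[...,2]
k=(z>.068)&(z<.08)&(x>.56)&(x<.68)&(y>.14)&(y<.21); q=C[k]; print('lock', k.sum(),(q.min(0)+q.max(0))/2 if k.sum() else 0)
a=cv2.resize(P['side'][140:260,180:330],(420,336)); b=cv2.resize(P['top'][180:330,120:240],(380,475)); o=np.zeros((475,800,3),np.uint8); o[:336,:420]=a; o[:,420:]=b
cv2.imwrite('pics/s7.png',o[:,:,::-1])
E
```

```text
t 55.4 at [0.469  0.1332 0.1388] psi 115.48 w 0.0356 F [ 0.3  0.1 -0.4] g 0.0
turn 131.48 shift [3.199 4.658 0.753] q6 -103.5
[('lock_knob', 0.76, array([0.6   , 0.1792])), ('lever_knob', 0.56, array([0.4252, 0.2252])), ('dial_tip', 0.65, array([0.6087, 0.1916]))]
[('lock_knob', 0.92, array([0.6   , 0.1716])), ('lever_knob', 0.67, array([0.4268, 0.2275]))]
lock 91 [0.60056528 0.17537247 0.07353033]
```

View pics/s7.png

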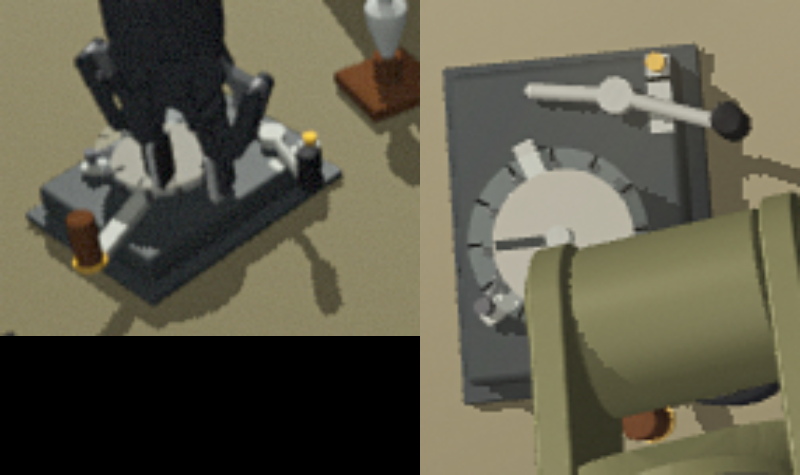

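The pointer now points left at (500,243) in the crop. That is 90° from its start on the lever side, i.e. three marks. The lever is at rest, and the black lock knob is in the free notch. Back to the lock.

Request:
step_arm(increments=[[[0, 0, 0, 10.3, 0.4], [0, 0, 0, 10.3, 0.4], [0, 0, 0, 10.3, 0.4], [0, 0, 0, 10.3, 0.4], [0, 0, 0, 10.3, 0.4], [0, 0, 0, 10.3, 0.4], [0, 0, 0, 10.3, 0.4], [0, 0, 0, 10.3, 0.4], [0, 0, 0, 10.3, 0.4], [0, 0, 0, 10.3, 0.4], [0, 0, 0, 10.3, 0.4], [0, 0, 0, 10.3, 0.4], [0, 0, 0, 9.9, 0.4], [0, 0, 0, 0, 0.4]]])

```text
time: 57.6
ee_pos: [0.4684, 0.1342, 0.1379]
orientation: [[0.306, 0.952, -0.006], [0.952, -0.306, -0.008], [-0.01, -0.004, -1.0]]
contact_force: [-0.6, -0.1, 0.2]
gripper_width: 0.0339
grasp_force: 0.0
```

```bash
python3 plan.py .6005 .175 .11 -18
```

```text
t 57.6 at [0.4684 0.1342 0.1379] psi -17.84 w 0.0339 F [-0.6 -0.1  0.2] g 0.0
turn 0.16 shift [3.185 4.52  1.115] q6 29.9
```

Request:
step_arm(increments=[[[0.64, 0.9, 0, 0, 0.4], [0.64, 0.9, 0, 0, 0.4], [0.64, 0.9, 0, 0, 0.4], [0.64, 0.9, 0, 0, 0.4], [0.63, 0.92, 0, 0, 0.4], [0, 0, 0.5, 0, 0.4], [0, 0, 0.5, 0, 0.4], [0, 0, 0.5, 0, 0.4], [0, 0, 0.5, 0, 0.4], [0, 0, 0, 0, 0.4], [0, 0, 0, 0, 0.4]]])

```text
time: 58.98
ee_pos: [0.6004, 0.1748, 0.0871]
orientation: [[0.307, 0.952, -0.006], [0.952, -0.307, -0.008], [-0.009, -0.003, -1.0]]
contact_force: [-0.2, -0.2, 0.9]
gripper_width: 0.034
grasp_force: 0.0
```

```bash
python3 plan.py .6005 .175 .051 -18
python3 - <<'E'
from h import *
im=cams.get_image('side'); cv2.imwrite('pics/s8.png',cv2.resize(im['pixels'][100:280,170:410,::-1],(800,600)))
E
```

```text
t 58.975 at [0.6004 0.1748 0.0871] psi -17.9 w 0.034 F [-0.2 -0.2  0.9] g 0.0
turn 0.1 shift [0.009 0.002 1.445] q6 31.1
```

View pics/s8.png

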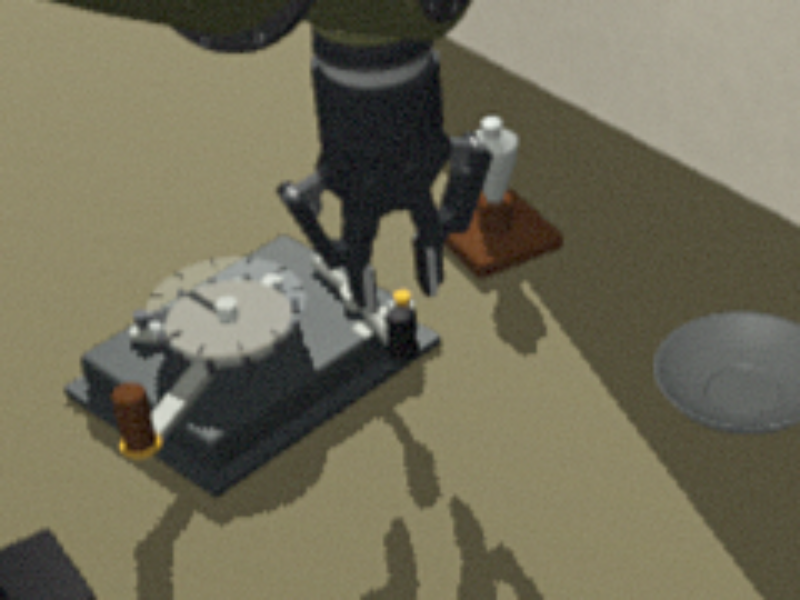

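The fingers straddle the black knob (400,325). I go down and swing it back.

Request:
step_arm(increments=[[[0, 0, 0.5, 0, 0.4], [0, 0, 0.5, 0, 0.4], [0, 0, 0.44, 0, 0.4], [0, 0, 0, 0, 0.4], [0.01, 0.262, 0, -5, 0.4], [0.01, 0.262, 0, -5, 0.4], [0.01, 0.262, 0, -5, 0.4], [0.01, 0.262, 0, -5, 0.4], [0.01, 0.262, 0, -5, 0.4], [0.01, 0.262, 0, -5, 0.4], [0.01, 0.262, 0, -5, 0.4], [0.01, 0.262, 0, -5, 0.4], [0, 0, 0, 0, 0.4], [0.01, 0.15, 0, -3, 0.4], [0, 0, 0, 0, 0.4]]])

```text
time: 60.9
ee_pos: [0.6547, 0.1777, 0.0505]
orientation: [[-0.422, 0.906, -0.006], [0.906, 0.422, -0.008], [-0.005, -0.009, -1.0]]
contact_force: [0.2, -0.1, -0.1]
gripper_width: 0.0339
grasp_force: 0.0
```

```bash
python3 plan.py .6512 .1808 .051 24
python3 - <<'E'
from h import *
im=cams.get_image('side');print([(round(a['conf'],2),at_z(im,a['uv'],.065)[:2].round(4)) for a in cams.spot_point('lock_knob','side')[:1]])
E
```

```text
t 60.9 at [0.6547 0.1777 0.0505] psi 24.98 w 0.0339 F [ 0.2 -0.1 -0.1] g 0.0
turn 0.98 shift [ 0.169 -0.078 -0.021] q6 -12.6
[(0.71, array([ 0.445 , -0.3552]))]
```

Request:
step_arm(increments=[[[0.02, 0.15, 0, -3, 0.4], [0, 0, 0, 0, 0.4], [0, 0.06, 0, 0, 0.4], [0, 0, 0, 0, 0.4]]])

```text
time: 61.5
ee_pos: [0.6592, 0.1804, 0.0503]
orientation: [[-0.47, 0.883, -0.006], [0.883, 0.47, -0.008], [-0.004, -0.009, -1.0]]
contact_force: [-0.5, 0.3, 0.1]
gripper_width: 0.0341
grasp_force: 0.0
```

Request:
step_arm(increments=[[[0, 0.07, 0, 0, 0.4], [0, 0, 0, 0, 0.4], [0, 0.06, 0, 0, 0.4], [0, 0, 0, 0, 0.4]]])

```text
time: 62.0
ee_pos: [0.6602, 0.1808, 0.0499]
orientation: [[-0.47, 0.882, -0.013], [0.882, 0.47, -0.011], [-0.003, -0.016, -1.0]]
contact_force: [-19.9, -9.1, 10.0]
gripper_width: 0.0341
grasp_force: 10.8
```

Firm stop at the locked notch. Back off, rise, clear, then verify.

Request:
step_arm(increments=[[[0, -0.33, 0, 0, 0.4], [0, 0, 0, 0, 0.4], [0, 0, -0.7, 0, 0.4], [0, 0, -0.9, 0, 0.4], [0, 0, -1, 0, 0.4], [0, 0, -1, 0, 0.4], [-0.8, -0.8, 0, 0, 0.4], [-0.8, -0.8, 0, 0, 0.4], [-0.8, -0.8, 0, 0, 0.4], [-0.8, -0.8, 0, 0, 0.4], [-0.8, -0.8, 0, 0, 0.4], [-0.8, -0.8, 0, 0, 0.4], [-0.8, -0.8, 0, 0, 0.4], [0, 0, 0, 0, 0.4]]])

```text
time: 63.75
ee_pos: [0.5981, -0.0119, 0.1437]
orientation: [[-0.469, 0.883, -0.005], [0.883, 0.469, -0.008], [-0.005, -0.008, -1.0]]
contact_force: [-0.0, 0.8, 0.6]
gripper_width: 0.0342
grasp_force: 0.0
```

Run:
```python
from h import *
print(robot.observe()['ee_pos'])
im,_,o=masses('top',.024,.07);[print(x) for x in o]
C=cloud(im); x,y,z=C[...,0],C[...,1],C[...,2]
k=(z>.07)&(z<.08)&(x>.56)&(x<.7)&(y>.14)&(y<.21); q=C[k]; print('lock',k.sum(),(q.min(0)+q.max(0))/2 if k.sum() else 0)
im2,_,o=masses('side',.024,.07);[print(x) for x in o]
a=cv2.resize(im['pixels'],(400,300)); o=np.zeros((600,800,3),np.uint8); o[:300,:400]=a; o[:300,400:]=cv2.resize(im2['pixels'],(400,300))
o[300:,:400]=cv2.resize(im['pixels'][180:330,110:250],(400,300)); o[300:,400:]=cv2.resize(im2['pixels'][140:260,170:330],(400,300))
cv2.imwrite('pics/s9.png',o[:,:,::-1])
```

```text
[ 0.59806396 -0.01193363  0.14370833]
([0.5851, -0.2347], 54.3, 54.0, 6.4, np.float64(0.0372), [434.0, 225.0])
([0.4634, -0.2496], 104.0, 31.1, 6.8, np.float64(0.0373), [445.0, 288.0])
([0.4715, -0.3412], 72.0, 46.1, 6.3, np.float64(0.0372), [493.0, 283.0])
lock 84 [0.65156285 0.18021429 0.07487214]
([0.5834, -0.2346], 56.1, 55.4, 6.8, np.float64(0.0381), [431.0, 318.0])
([0.4614, -0.2494], 105.1, 31.5, 6.3, np.float64(0.0382), [391.0, 364.0])
([0.4701, -0.341], 75.0, 44.1, 6.6, np.float64(0.0382), [439.0, 396.0])
```

View pics/s9.png

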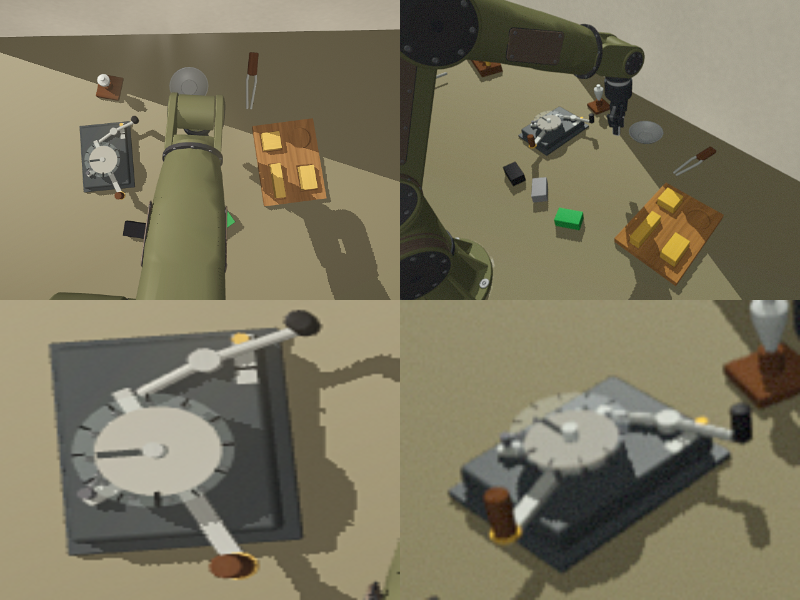

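The lock knob reads (0.6516, 0.1802), the same as at the start beside the stud. The dial is three marks on, the masses are home, and the dish, tongs and plumb bob look unmoved. I'm handing in.

```bash
python3 -c "
from h import *
print(robot.hand_in())"
```

```text
the job is handed in; nothing more can be done
None
```

The job is handed in: the square, oblong and bar masses are home in their nests (no round mass was on the bench), the counting lever got three full strokes, the lock lever is back in its stud notch, and the dish, tongs and plumb bob look unmoved.

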